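# Pin a bracket into the drill jig

### The arm

A 7-joint arm with a two-finger parallel gripper is mounted at the origin on the work surface. World frame = base frame: x ahead of the robot, y to its left, z up, the work surface at z = 0. Lengths are in m, angles in rad, forces in N, time in s.
With the tool pointing down it reaches from about 0.375 to 0.925 m from the base axis. Payload 3.1 kg.
Tool frame: the origin (TCP) lies between the finger pads; the fingertips stand 19 mm ahead of it and the grasp point (between the pads) is the TCP; z points along the fingers, y is the line along which they close (so a half turn about z gives the same grasp; the last joint's range is limited). The gripper opens to 85 mm and grips with 20 to 120 N. Pads are 22 mm wide; open, the fingers measure 114 mm over their backs; the gripper's body (76 mm by 85 mm) begins 54 mm behind the grasp point. The pads swing forward as they close: fully open they stand 13 mm farther back than shut.
Start: joints at [1.129, 0.383, 0.044, 1.598, -0.018, 1.161, -0.05], TCP at [0.219, -0.612, 0.25] pointing down, gripper open.
Joint ranges: [-2.61, 2.61], [-0.41, 2.15], [-1.48, 1.57], [0, 2.5], [-1.57, 4.71], [0.05, 1.97], [-2.85, 2.85]. Speed limits (rad/s): [2.79, 2.79, 3.14, 3.14, 3.14, 3.14, 3.14].

### API

Orientations are given as a unit quaternion [x, y, z, w].
In Python, from bench import move_ptp, movel, move_j, move_gripper, pause, inverse_kinematics, read_camera, camera_params, MotionError, sign_off, look_for, tip_of, read_time_s, read_qpos, read_joint_vel, read_effort, read_eef_pos, read_tcp_rot, read_ft_force, read_ft_torque, read_finger_gap, read_grasp_force gives the robot as it stands. Calls block until the motion is done:
- move_ptp(position, orientation): joint-space move of the TCP to a pose.
- movel(position, orientation=None, speed=0.15): straight line of the TCP; orientation=None keeps the orientation; speed is the mean speed in m/s.
- move_j(angles): joint-space move.
- move_gripper(opening, effort=None): finger opening in m; effort is the grip in N (None keeps the last); returns when the fingers have stopped.
- pause(seconds).
- inverse_kinematics(position, orientation): joint angles nearest the present ones, or None.
- read_camera(name): name is "side" or "top"; returns the picture (384x512x3 uint8, red, green, blue); there is no depth.
- camera_params(name): a dict with "K" (3x3 intrinsics, pixels), "dist_coeffs" ([k1, k2, p1, p2, k3] as OpenCV has them; the pictures are not rectified), "camera_from_world" (4x4, takes a point from world to camera coordinates). Camera axes: x right, y down, z forward; pixel columns grow to the right and rows downward; lengths in m; the calibration is good to about 2 mm. A picture is of the moment at which its call begins. camera_params takes no time and is no camera call.
A pose or a line that the arm cannot do raises MotionError and nothing moves.
- sign_off(): hands the job in; it is judged then, once.
Trained networks look in the newest picture that a camera, given by its name, has taken for a name from the list of things; names that differ only in an ending like _2 or _b are one class to them, and where a whole thing is asked for, a point or a joint stands for the part that bears it (a point fixed in the world has none). Each returns a list of dicts, best first, with "confidence" (0 to 1); they miss things now and then, are a little off and sometimes report something else, mostly with a low value. They report only what shows in the picture. A call takes as long as a camera call. They do not tell look-alikes from the thing itself.
- look_for(camera, name): "at" ([column, row] in pixels, amid what is visible of it).
- tip_of(camera, name): "at" ([column, row] in pixels: a listed point, or the origin of a listed thing).
Readings, each from a call of its own:
- read_time_s(): time.
- read_qpos(): joint angles.
- read_joint_vel(): joint speeds.
- read_effort(): joint torques, N m.
- read_eef_pos(): TCP position.
- read_tcp_rot(): TCP orientation.
- read_ft_force(): force on the tool from outside, world axes, zero at the start.
- read_ft_torque(): the same for the moment, N m.
- read_finger_gap(): finger opening in m.
- read_grasp_force(): force on a finger pad.
Only numpy, scipy, OpenCV 4.12 (cv2) and the standard library are available. Lean on these libraries where they do the work, as an engineer would, in place of code of your own. Each camera call takes 0.05 s, during which the arm holds its last target. There are 200 camera calls.

### The job

Push the steel bracket along the jig until it is fully home against the end stop, and pin it there: take the locating pin with the straight round knob out of the wooden block and put it down through the bracket's hole into the jig, all the way, until its knob sits on the bracket. Leave the pin released, and leave the other pins and the loose things on the bench where they are.

Things in the scene. Friction and masses are not known exactly. Their poses are not given: they have to be found in the camera images.
- jig: Grey drill jig fixed to the bench: block 140 (its x) x 90 (y) x 45 mm high, with two dark guide rails on top (6 mm high, 46 mm apart, level with the bracket) and at its -x end a dark end stop 16 mm high, inner face 56 mm from the hole. A 14 mm bush hole goes through the block's middle. Origin: underside, below that hole; x along the rails away from the stop, z up.
- bracket (a joint): How far the bracket is from home along the jig's x: 0 when against the end stop, up to 0.06 m pulled out. It slides stiffly (about 3 N) and stays where it is left; it cannot lift out.
- bracket_hole (a point): Centre of the 13 mm hole in the bracket, at its top face, 51 mm above the bench; axes as the jig's. Bracket: bare steel L, flat 44 mm wide, 6 mm thick, between the rails, reaching 56 mm from the hole on the stop side and 88 mm on the other, where a leg is bent straight up. At home this hole is right above the jig's bush hole.
- bracket_leg (a point): Middle of the outer face (away from the stop) of the bracket's upright leg, 71 mm above the bench. The leg is 6 mm thick, 44 mm wide and its top is 91 mm above the bench. Axes as the jig's; x points out of the face. Push this face towards -x to send the bracket home.
- pin_block: Light wooden block fixed to the bench, 60 mm (its x) by 210 mm (its y) and 45 mm high, with three 15 mm through holes in a row along y, at -70, 0 and +70 mm. Origin: centre of its underside. Each hole holds one pin, in any order.
- pin: The locating pin to use: dark steel, a straight cylindrical knob 24 mm in diameter and 36 mm tall on a 10 mm shank 38 mm long whose last 10 mm taper to 5 mm; about 140 g. Origin: on the axis at the knob's underside (the shoulder); z up through the knob, shank down to z = -38 mm. Starts upright in the block, shoulder 45 mm above the bench.
- tee_pin: Another pin in the block, not to be used: a thin 7 mm shank, an 18 mm collar and a 54 mm cross-bar handle (along its y) 30 mm above its origin. Origin at its shoulder.
- ball_pin: Another pin in the block, not to be used: a 13 mm shank, too thick for the bracket, and a black ball 30 mm in diameter centred 24 mm above its origin. Origin at its shoulder.
- spacer: Loose brass disc, 44 mm in diameter and 30 mm high, standing on the bench beyond the work; bystander. Origin: centre of its underside.
- tin: Loose closed grey tin, 60 mm in diameter and 70 mm high, standing on the bench beyond the work; bystander. Origin: centre of its underside.
- driver: Loose screwdriver with a black handle, lying on the bench beyond the jig on the robot's right; bystander.
- flat_bar: Loose steel flat, 240 by 30 by 6 mm, lying on the bench beyond the wooden block on the robot's left; bystander. Origin: centre of its underside.
There are look-alikes about, which are no part of the job. Of the things that look like the jig, the middle-sized one is meant.

How it is judged:
By the outcome, as a careful person would: the job done as asked, in the order asked, and still so for the second after the job is handed in, with the robot touching nothing.
It also fails if it takes over 64 s, if anything falls off the work surface, if the arm or the gripper's body presses on something with over 40 N, if the wrist force passes 120 N, or if a joint passes its speed limit or range.

## Working session

There is one attempt and no reset: what is moved stays moved. The work goes in short steps, each a Python script; the robot and the scene stay as the last script left them, time stands still between calls to the robot, and variables do not carry over. Pictures are saved under pics/ and viewed, at most 10 in all, crops included, and the job is handed in when it is done.

```bash
mkdir -p pics; ls; python3 - <<'E'
from bench import *
import cv2,numpy as np
for c in("side","top"):
    im=read_camera(c); cv2.imwrite(f"pics/{c}0.png",im[:,:,::-1])
    p=camera_params(c); print(c,np.round(p["K"],1).tolist(),p["dist_coeffs"]); print(np.round(p["camera_from_world"],3).tolist())
    for n in("jig","bracket_hole","bracket_leg","pin_block","pin","tee_pin","ball_pin","spacer","tin"):
        print(n,[(np.round(d["at"],1).tolist(),round(d["confidence"],2)) for d in tip_of(c,n)][:4])
print(read_time_s(),read_tcp_rot())
E
```

```text
pics
side [[362.6, 0.0, 249.7], [0.0, 362.6, 185.5], [0.0, 0.0, 1.0]] [-0.06363851  0.          0.          0.          0.        ]
[[-0.843, -0.537, -0.026, 0.494], [-0.234, 0.41, -0.882, 0.218], [0.484, -0.737, -0.471, 0.881], [0.0, 0.0, 0.0, 1.0]]
jig [([312.5, 178.1], 0.92), ([296.8, 230.6], 0.7), ([273.8, 189.4], 0.57)]
bracket_hole [([298.1, 207.6], 0.81), ([317.3, 158.5], 0.71), ([289.7, 181.3], 0.7), ([313.3, 171.4], 0.54)]
bracket_leg [([311.1, 182.1], 0.7), ([338.1, 218.0], 0.66), ([328.7, 170.4], 0.5)]
pin_block [([215.3, 260.5], 0.95)]
pin [([227.8, 264.0], 0.45)]
tee_pin [([213.7, 246.7], 0.49)]
ball_pin [([198.6, 232.5], 0.61), ([274.1, 188.1], 0.39), ([216.3, 247.4], 0.36)]
spacer [([219.7, 182.8], 0.61)]
tin [([215.2, 261.1], 0.25)]
top [[421.7, 0.0, 255.6], [0.0, 421.7, 200.7], [0.0, 0.0, 1.0]] [0.03403877 0.         0.         0.         0.        ]
[[0.012, -1.0, -0.009, -0.004], [-0.985, -0.011, -0.172, 0.607], [0.172, 0.011, -0.985, 1.126], [0.0, 0.0, 0.0, 1.0]]
jig [([246.7, 273.4], 0.88), ([310.0, 210.4], 0.78), ([364.5, 239.3], 0.73), ([168.0, 224.5], 0.63)]
bracket_hole [([367.8, 240.8], 0.73), ([313.6, 229.5], 0.69), ([249.5, 272.5], 0.56), ([313.0, 216.2], 0.42)]
bracket_leg [([363.5, 264.1], 0.9), ([238.3, 319.3], 0.75), ([306.0, 263.0], 0.63)]
pin_block [([169.3, 224.3], 0.79)]
pin [([158.2, 248.4], 0.57)]
tee_pin [([166.8, 232.0], 0.65)]
ball_pin [([176.6, 205.6], 0.4)]
spacer [([308.5, 260.6], 0.59), ([286.0, 149.5], 0.53)]
tin [([224.5, 145.9], 0.84), ([170.3, 228.3], 0.73), ([288.7, 152.1], 0.66), ([155.3, 250.9], 0.19)]
1.0 [9.85261129e-01 1.71057027e-01 1.91639028e-05 2.39713476e-05]
```

View pics/side0.png

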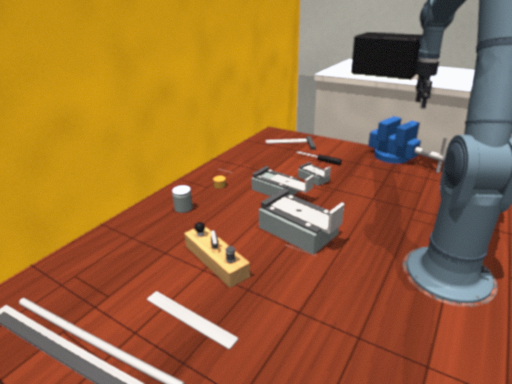

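View pics/top0.png

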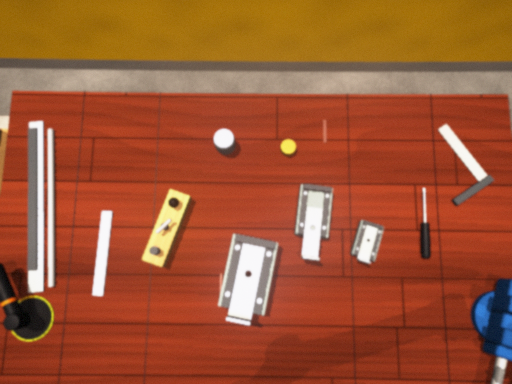

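The middle-sized jig is at about (313,215) in top and (285,182) in side. The three pins are in the block at top (174,203), (165,227) and (155,250). I'll zoom in on both.

```bash
python3 - <<'E'
import cv2,numpy as np
t=cv2.imread("pics/top0.png");s=cv2.imread("pics/side0.png")
def z(im,x,y,w,h,k):
    c=cv2.resize(im[y:y+h,x:x+w],None,fx=k,fy=k,interpolation=cv2.INTER_CUBIC)
    for i in range(0,w,10): cv2.line(c,(i*k,0),(i*k,6 if i%50 else 14),(0,255,0),1)
    for i in range(0,h,10): cv2.line(c,(0,i*k),(6,i*k),(0,255,0),1)
    return c
a=z(t,285,175,60,100,6);b=z(t,135,180,60,100,6)
cv2.imwrite("pics/t1.png",np.hstack([a,b])[:600])
a=z(s,245,155,100,50,5);b=z(s,180,215,80,70,5); a2=np.zeros((350,500,3),np.uint8);a2[:250]=a
cv2.imwrite("pics/s1.png",np.hstack([a2,b])[:,:800])
E
```

```text
(no output)
```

View pics/t1.png

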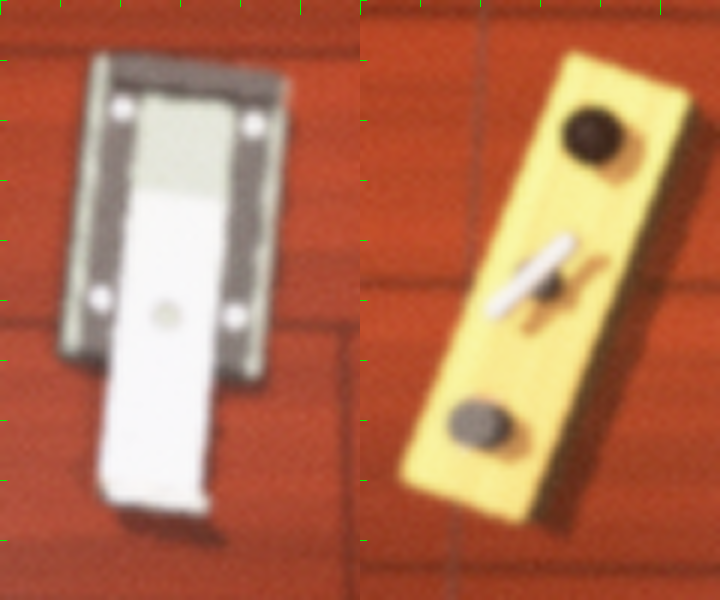

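View pics/s1.png

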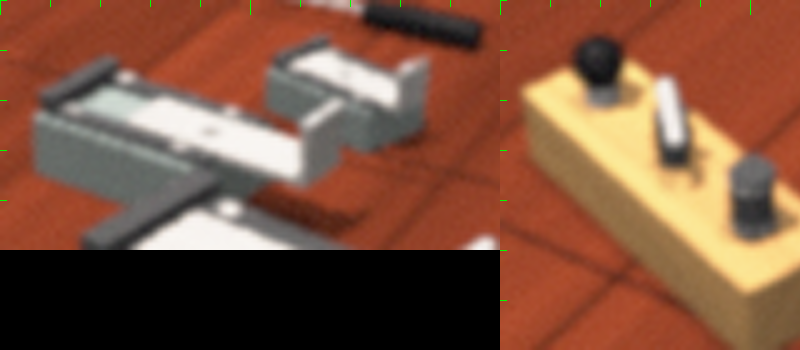

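The crops show the middle jig with four rail screws around the bush, the bracket hole at top ≈(312,227), about 45 mm out, and the straight knob nearest the robot at top ≈(154.5,250.5) and side ≈(230.4,255). Next I'll fit the poses from both cameras.

```bash
cat > geo.py <<'E'
import cv2,numpy as np
from scipy.optimize import least_squares
from bench import camera_params
P={c:camera_params(c) for c in("side","top")}
def proj(c,X):
    p=P[c];M=np.array(p["camera_from_world"])
    return cv2.projectPoints(np.atleast_2d(X).astype(float),cv2.Rodrigues(M[:3,:3])[0],M[:3,3],np.array(p["K"]),np.array(p["dist_coeffs"]))[0][:,0]
def ray(c,uv,z):
    p=P[c];M=np.array(p["camera_from_world"]);K=np.array(p["K"])
    n=cv2.undistortPoints(np.array([[uv]],float),K,np.array(p["dist_coeffs"]))[0,0]
    d=M[:3,:3].T@np.r_[n,1];C=-M[:3,:3].T@M[:3,3];return C+d*(z-C[2])/d[2]
E
python3 - <<'E'
from geo import *
T=lambda u,v,x0=285,y0=175:np.array([x0+(u+.5)/6-.5,y0+(v+.5)/6-.5])
S=lambda u,v,x0,y0:np.array([x0+(u+.5)/5-.5,y0+(v+.5)/5-.5])
B=lambda u,v:T(u-360,v,135,180)
def W(pose,p):
    x,y,a=pose[:3];c,s=np.cos(a),np.sin(a);p=np.atleast_2d(p)
    return np.c_[x+c*p[:,0]-s*p[:,1],y+s*p[:,0]+c*p[:,1],p[:,2]]
# screws order: -x/-y.. determined by jig x toward robot (yaw~pi): +y is image right
tops=[T(122,108),T(253,125),T(100,298),T(234,316)]
sides=[S(75,103,245,155),S(125,77,245,155),S(180,147,245,155),S(230,112,245,155)]
for u in tops: print("t",ray("top",u,.052).round(4))
for u in sides: print("s",ray("side",u,.052).round(4))
print("hole",ray("top",T(165,315),.051).round(4),ray("side",S(210,130,245,155),.051).round(4))
print("pin",ray("top",B(476,424),.081).round(4),ray("side",S(252,172,180,215),.081).round(4),ray("side",S(252,203,180,215),.060).round(4))
print("block corners",[ray("top",B(*u),.045)[:2].round(4).tolist() for u in((570,52),(692,95),(525,522),(402,478))])
print("legtop",[ray("top",T(*u),.091)[:2].round(4).tolist() for u in((100,490),(208,503))])
print("stop/bl",[ray("top",T(*u),.045)[:2].round(4).tolist() for u in((95,55),(288,78),(62,352),(262,375))])
E
```

```text
t [ 0.6318 -0.1352  0.052 ]
t [ 0.6244 -0.196   0.052 ]
t [ 0.5425 -0.1244  0.052 ]
t [ 0.535  -0.1858  0.052 ]
s [ 0.6366 -0.1464  0.052 ]
s [ 0.6269 -0.2     0.052 ]
s [ 0.5416 -0.1246  0.052 ]
s [ 0.536  -0.1872  0.052 ]
hole [ 0.5351 -0.1543  0.051 ] [ 0.5365 -0.1581  0.051 ]
pin [0.4649 0.2722 0.081 ] [0.4642 0.2755 0.081 ] [0.4667 0.2738 0.06  ]
block corners [[0.6416, 0.2464], [0.6216, 0.1881], [0.4227, 0.2563], [0.442, 0.3135]]
legtop [[0.4531, -0.1199], [0.4481, -0.1672]]
stop/bl [[0.6585, -0.1234], [0.6484, -0.2139], [0.5181, -0.1074], [0.5086, -0.1993]]
```

Top and side agree: jig centre (0.584,-0.1615) with a 140x90 footprint, and the pin at (0.4655,0.2737), which matches the block corners. Next, push the bracket.

```bash
cat >> geo.py <<'E'
J=np.array([.584,-.1615]);jx=np.array([-.994,.1125]);jx/=np.linalg.norm(jx)
def Q(ang): return [np.cos(ang/2),np.sin(ang/2),0,0]  # tool down, tool x at world angle
A=np.arctan2(-jx[1],-jx[0])
E
python3 - <<'E'
from geo import *
from bench import *
at=lambda d,z:[*(J+jx*d),z]
move_gripper(0.0,40)
move_ptp(at(.180,.20),Q(A)); movel(at(.180,.076),speed=.2)
f0=np.array(read_ft_force());print(f0,read_eef_pos())
d=.180;movel(at(.158,.076),speed=.1);d=.158
while d>.088:
    d-=.004 if d>.108 else .0015
    movel(at(d,.076),speed=.05)
    f=-(np.array(read_ft_force())-f0)[:2]@-jx
    print(round(d,4),round(f,1),end="; ")
    if f>14: break
print(read_eef_pos(),read_time_s())
E
```

```text
[ 0.35614294 -0.42392763  0.16307452] [ 0.40596428 -0.14178389  0.07655815]
0.154 1.5; 0.15 0.8; 0.146 1.6; 0.142 2.7; 0.138 2.4; 0.134 0.8; 0.13 0.9; 0.126 1.2; 0.122 1.7; 0.118 1.2; 0.114 1.5; 0.11 1.7; 0.106 1.3; 0.1045 1.5; 0.103 2.4; 0.1015 2.2; 0.1 6.0; 0.0985 8.4; 0.097 10.3; 0.0955 13.1; 0.094 15.4; [ 0.48372194 -0.15028398  0.07497961] 9.9917
```

```bash
python3 - <<'E'
from geo import *
from bench import *
at=lambda d,z:[*(J+jx*d),z]
movel(at(.13,.076),speed=.15); movel(at(.13,.2),speed=.25)
move_gripper(.055)
pb=[.4655,.2737];A2=np.arctan2(-.3216,.9467)
move_ptp([*pb,.17],Q(A2))
ims=[]
for c in("top","side"):
    im=read_camera(c)
    for n in("bracket_hole","bracket_leg","jig"):
        print(c,n,[(np.round(d["at"],1).tolist(),round(d["confidence"],2),ray(c,d["at"],dict(bracket_hole=.051,bracket_leg=.071,jig=0)[n])[:2].round(4).tolist()) for d in tip_of(c,n)][:4])
    cv2.imwrite(f"pics/{c}2.png",im[:,:,::-1])
    ims.append(im[:,:,::-1])
a=cv2.resize(ims[0][175:275,285:345],None,fx=6,fy=6,interpolation=cv2.INTER_CUBIC)
b=cv2.resize(ims[1][150:210,240:325],None,fx=5,fy=5,interpolation=cv2.INTER_CUBIC)
b2=np.zeros((600,425,3),np.uint8);b2[:300]=b
b2[300:600,:425]=cv2.resize(ims[1][215:275,180:265],None,fx=5,fy=5)
cv2.imwrite("pics/h2.png",np.hstack([a,b2]))
print(read_eef_pos(),read_finger_gap(),read_time_s())
E
```

```text
top bracket_hole [([365.8, 240.4], 0.9, [0.5003, -0.3006]), ([245.9, 273.8], 0.87, [0.4058, 0.0265]), ([317.8, 210.8], 0.65, [0.5808, -0.1706])]
top bracket_leg [([362.5, 262.2], 0.72, [0.4405, -0.2849]), ([241.2, 319.5], 0.68, [0.2882, 0.0362]), ([308.7, 245.0], 0.65, [0.4843, -0.1422])]
top jig [([365.1, 238.2], 0.78, [0.5108, -0.3116]), ([313.5, 214.8], 0.64, [0.5767, -0.1651]), ([250.8, 270.9], 0.6, [0.4141, 0.0143])]
side bracket_hole [([298.4, 209.1], 0.89, [0.422, -0.0126]), ([313.0, 171.2], 0.65, [0.4882, -0.2693])]
side bracket_leg [([335.6, 217.2], 0.69, [0.3021, 0.004]), ([295.3, 178.4], 0.63, [0.5014, -0.1519]), ([327.9, 171.6], 0.62, [0.427, -0.2531]), ([317.6, 157.9], 0.61, [0.5034, -0.3433])]
side jig [([296.7, 231.5], 0.85, [0.4064, 0.0266]), ([273.5, 188.3], 0.83, [0.5938, -0.17]), ([314.8, 181.6], 0.69, [0.4871, -0.2901])]
[0.46571686 0.27328794 0.17002191] 0.054920024917146745 13.5583
```

View pics/h2.png

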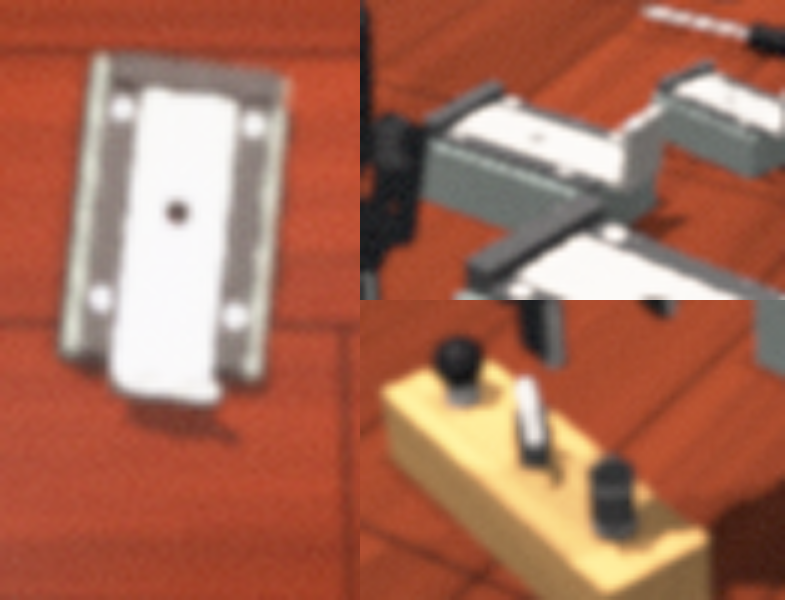

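The bracket is home against the stop and its hole now shows dark at top (314.0,209.8). Next, take the pin.

```bash
python3 - <<'E'
from geo import *
from bench import *
print("hole",ray("top",[285+177/6-.5,175+212/6-.5],.051).round(4),ray("side",[240+178.5/5-.5,150+137.5/5-.5],.051).round(4))
pb=[.4655,.2737]
movel([*pb,.072],speed=.12)
print(read_eef_pos(),read_ft_force())
move_gripper(0,60); print(read_finger_gap(),read_grasp_force(),read_eef_pos(),read_ft_force())
movel([*pb,.16],speed=.15); print(read_finger_gap(),read_eef_pos(),read_ft_force())
A2=np.arctan2(-.3216,.9467)
move_ptp([*J,.16],Q(A2))
c=[]
for n,(x,y) in dict(top=(265,165),side=(240,100)).items():
    im=read_camera(n)[:,:,::-1]; c.append(cv2.resize(im[y:y+100,x:x+65],None,fx=6,fy=6,interpolation=cv2.INTER_CUBIC))
cv2.imwrite("pics/g3.png",np.hstack(c))
print(read_finger_gap(),read_eef_pos(),read_ft_force(),read_time_s())
E
```

```text
hole [ 0.5834 -0.1601  0.051 ] [ 0.5833 -0.1628  0.051 ]
[0.46607553 0.2742866  0.07267191] [-0.4613048   0.42736127  0.38676909]
0.02246963913889873 58.60199153423309 [0.46631004 0.27419795 0.07312332] [-0.91618125 -0.4575643   5.9932329 ]
0.02239234862251337 [0.46472761 0.27288256 0.158979  ] [ 0.59234307  0.73030814 -1.44141237]
0.022099778663821186 [ 0.58445845 -0.15878079  0.16015439] [ 0.36952852 -0.08317331 -0.69702264] 17.4
```

View pics/g3.png

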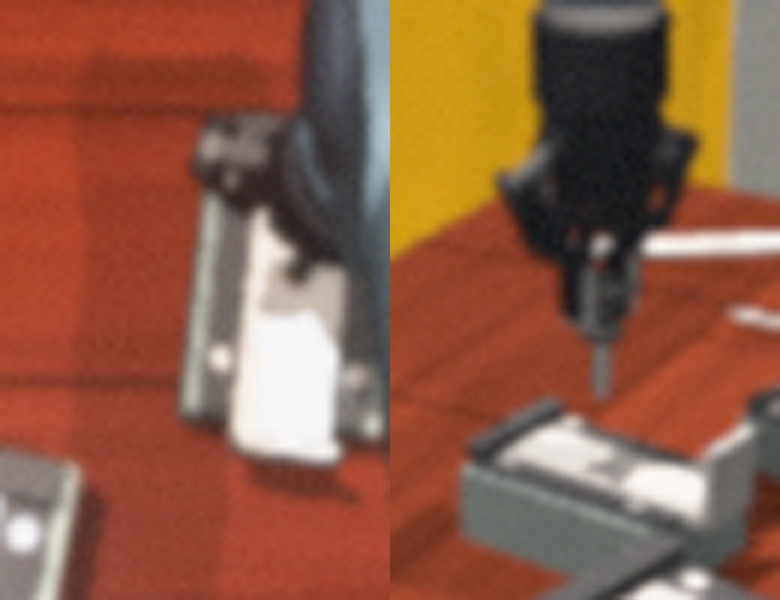

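The pin is held upright, with its tip at side crop (601,398), above the hole. Now a force-watched insertion.

```bash
cat > ins.py <<'E'
from geo import *
from bench import *
def down(xy,z0,z1,fmax=9,step=.003,f0=None):
    z=z0
    while z>z1:
        z-=step; movel([*xy,z],speed=.05); f=(np.array(read_ft_force())-f0);e=read_eef_pos()
        print(round(z,4),np.round(f,1),np.round(e,4),end="; ")
        if f[2]>fmax: return False
    return True
E
python3 - <<'E'
from ins import *
h=np.array([.5835,-.1614])
movel([*h,.125],speed=.1); pause(.3); f0=np.array(read_ft_force()); e=read_eef_pos(); print(f0,e)
q=np.array(e)-[0,0,.066];print("pred tip side",proj("side",q))
im=read_camera("side")[:,:,::-1]; cv2.imwrite("pics/i4.png",cv2.resize(im[140:210,245:320],None,fx=8,fy=8,interpolation=cv2.INTER_CUBIC))
print(down(h,.120,.102,f0=f0),read_finger_gap(),read_time_s())
E
```

```text
[-0.14118816 -0.36367859 -0.99752595] [ 0.58404691 -0.16155168  0.12573883]
pred tip side [[274.85115924 174.83420886]]
0.117 [-0.3  0.5 -0.6] [ 0.5828 -0.1613  0.1162]; 0.114 [-0.2  0.7 -0. ] [ 0.5833 -0.1614  0.1137]; 0.111 [ 0.7 -0.5 -0.3] [ 0.5833 -0.1614  0.1108]; 0.108 [-0.2  0.9  0.2] [ 0.5833 -0.1614  0.1077]; 0.105 [-0.6 -0.   0.2] [ 0.5832 -0.1614  0.1047]; 0.102 [ 0.6 -0.1 -0.7] [ 0.5833 -0.1614  0.1017]; True 0.02227663463501244 19.8083
```

View pics/i4.png

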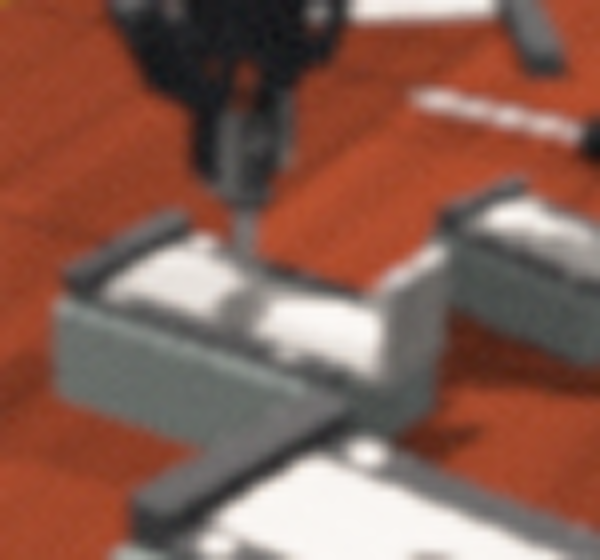

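The tip was right over the hole and has gone in 15 mm without resistance. I'll keep going until it seats.

```bash
python3 - <<'E'
from ins import *
h=np.array([.5835,-.1614]); pause(.2); f0=np.array(read_ft_force())
print(down(h,.102,.0705,fmax=7,f0=f0,step=.002),read_finger_gap(),read_time_s())
E
```

```text
0.1 [ 1.7 -0.9  0.2] [ 0.5833 -0.1614  0.0998]; 0.098 [-0.1 -1.2  0.5] [ 0.5833 -0.1614  0.0978]; 0.096 [ 0.3 -0.3  0.1] [ 0.5833 -0.1614  0.0958]; 0.094 [ 0.4 -0.2  0.3] [ 0.5833 -0.1614  0.0938]; 0.092 [ 0.2 -1.2  0.4] [ 0.5833 -0.1614  0.0918]; 0.09 [ 0.4 -0.9  1. ] [ 0.5834 -0.1614  0.0898]; 0.088 [ 0.5 -0.8  1. ] [ 0.5833 -0.1614  0.0878]; 0.086 [ 1.2 -0.1  0.4] [ 0.5833 -0.1613  0.0858]; 0.084 [ 0.6 -0.6  0.5] [ 0.5833 -0.1614  0.0838]; 0.082 [ 1.1 -1.   0.8] [ 0.5833 -0.1614  0.0818]; 0.08 [ 1.3 -0.4 -0.5] [ 0.5833 -0.1614  0.0798]; 0.078 [-1.6  0.2  6.6] [ 0.5839 -0.1614  0.0791]; 0.076 [-5.6  0.7 15.8] [ 0.5839 -0.1615  0.079 ]; False 0.02245574795679471 23.2583
```

Contact came at 0.079, exactly the expected seated height. Release, retreat and check.

```bash
python3 - <<'E'
from ins import *
h=np.array([.5838,-.1614])
movel([*h,.079],speed=.05)
move_gripper(.055); movel([*h,.17],speed=.12); move_ptp([.42,-.02,.28],Q(A)); pause(.3)
c=[]
for n,(x,y,w,g) in dict(top=(285,175,60,90),side=(245,140,70,90)).items():
    im=read_camera(n)[:,:,::-1]; c.append(cv2.resize(im[y:y+g,x:x+w],None,fx=6,fy=6,interpolation=cv2.INTER_CUBIC))
    for k in([*h,.087],[*h,.051]): print(n,(proj(n,k)[0]-[x,y])*6)
cv2.imwrite("pics/r5.png",np.hstack(c)); print(read_finger_gap(),read_ft_force(),read_time_s())
E
```

```text
top [187.05323214 196.10733958]
top [176.72540817 208.18549599]
side [179.64501138 166.43931842]
side [179.26122147 222.72666116]
0.05486567831593465 [-0.06132155 -0.24355284  0.68885804] 26.1917
```

View pics/r5.png

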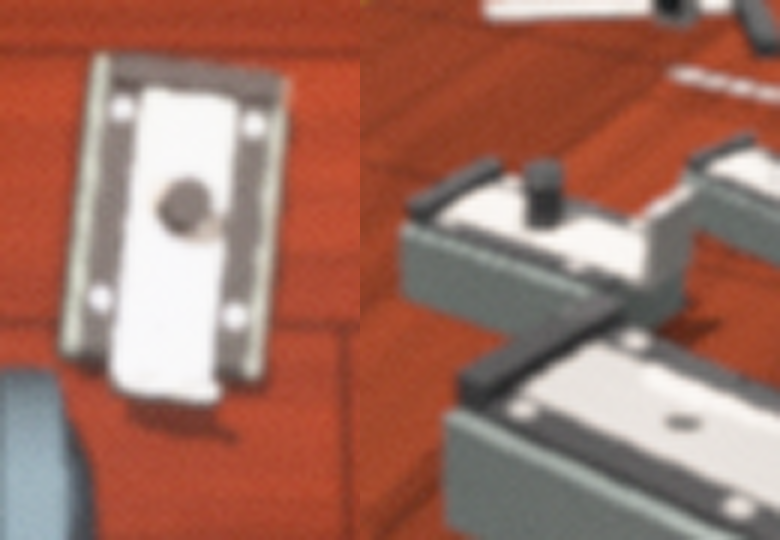

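The picture shows the pin upright with its knob sitting on the bracket (side crop top at (543,167), matching the prediction), and the bracket still home.

```bash
python3 -c "
from bench import *
print(sign_off())"
```

```text
the job is handed in; nothing more can be done
None
```

The bracket is home against the end stop, the straight-knob pin is fully seated through it and released, and the job was handed in at about 26 s of the 64 s allowed.

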